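Fetch the vial from behind the bottles and put it on the balance

ROBOT

A 6-joint arm with a two-finger parallel gripper is mounted at the origin on the work surface; the furniture and walls round the work are solid. World frame = base frame: x ahead of the robot, y to its left, z up, the work surface at z = 0. Lengths are in mm, angles in rad, forces in N, time in s.
With the tool pointing down it reaches from about 325 to 850 mm from the base axis. Payload 4.4 kg.
Tool frame: the origin (TCP) lies at the centre of the arm's flange, where the gripper is bolted on; the fingertips stand 199 mm ahead of it and the grasp point (between the pads) lies 180 mm ahead of it; z points along the fingers, y is the line along which they close (so a half turn about z gives the same grasp; the last joint's range is limited). The gripper opens to 94 mm and grips with 3 to 60 N. Pads are 16 mm wide; open, the fingers measure 119 mm over their backs; the gripper's body (75 mm by 177 mm) begins 78 mm behind the grasp point.
Start: joints at [1.004, 0.207, 1.542, -0, 1.393, -0.15], TCP at [232.791, 525.773, 404.647] pointing down, gripper open.
Joint ranges: [-2.73, 2.73], [-0.86, 2.22], [0.23, 2.46], [-1.11, 4.25], [0.08, 2.63], [-2.82, 2.82]. Speed limits (rad/s): [2.79, 2.79, 3.14, 3.14, 3.14, 3.14].

INTERFACE

Orientations are given as a unit quaternion [w, x, y, z].
In Python, from workcell import arm, imaging, workorder gives the robot as it stands.
- The arm moves only by the shell command python3 -m jog 'ROWS' [FORCE]. ROWS is JSON, a list of rows, each a list of 7 numbers: the shift along the world's x, y, z in units of 30 mm (1.0 is 30 mm), then the turn, a rotation vector about the world's x, y, z in units of 0.12 rad (1.0 is 0.12 rad), then the opening, from 0 (shut) to 1 (fully open). A call has 1 to 12 rows; each row shifts and turns the commanded pose from where the row before left it; what a row does not reach is not made up. A row lasts 1/12 s, in which the tool goes at most 41.7 mm and 7.16 degrees, less where a joint would pass 70% of its speed; a pose out of reach is approached as far as the arm can. A call with a number of a shift or a turn outside -1 to 1 is refused whole. A call with a gripper value outside its range is refused whole. The fingers move at their own pace and stop on an object; FORCE is the grip in N (left out, the last holds). Time passes only in rows, so rows that do not move let the fingers close. It gives the time, the measured TCP pose, the force, the opening and the grip force at its end, in the units of the state.
- arm.read_state(): the state, without advancing time (a new reading comes with each control period).
- imaging.get_image(name): name is "scene" or "top" or "wrist"; returns (picture, depth): 420x560x3 uint8, blue, green, red; 420x560 float32, mm along the optical axis (not along the pixel's ray), 0 where there is no reading.
- imaging.camera_params(name): a dict with "fov_y" (degrees; the focal length in pixels is half the picture's height over the tangent of half this angle, whatever the lens; pixels are square), "cx", "cy" (the principal point, pixels), "world_from_camera" (4x4, takes a point from camera to world coordinates). Camera axes: x right, y up, looking along -z (the intrinsics and any distortion apply to the point x, -y, -z); pixel columns grow to the right and rows downward; lengths in mm; the calibration is good to about 2 mm. A picture is of the moment at which its call begins: read the wrist's pose just before it. camera_params takes no time and is no camera call; for the wrist camera it gives the pose at the moment of the call.
- workorder.close_job(): hands the job in; it is judged then, once.
Trained networks look in the newest picture that a camera, given by its name, has taken for a name from the list of things; names that differ only in an ending like _2 or _b are one class to them, and where a whole thing is asked for, a point or a joint stands for the part that bears it (a point fixed in the world has none). Each returns a list of dicts, best first, with "p" (0 to 1); they miss things now and then, are a little off and sometimes report something else, mostly with a low value. They report only what shows in the picture. A call takes as long as a camera call.
- imaging.trace(camera, label): "mask" (420x560 bool, what is visible of it) and "rect" ([left, top, right, bottom] in pixels, round what is visible of it).
The state is a dict: "time": time; "joints": joint angles; "dq": joint speeds; "joint_torque": joint torques, N m; "ee_pos": TCP position; "ee_rot": TCP orientation; "ft_force": force on the tool from outside, world axes, zero at the start; "torque": the same for the moment, N m; "grip_width": finger opening in mm; "grip_force": force on a finger pad.
Only numpy, scipy, OpenCV 4.12 (cv2) and the standard library are available. Lean on these libraries where they do the work, as an engineer would, in place of code of your own. Each camera call takes 0.05 s, during which the arm holds its last target. There are 200 camera calls.

TASK

The small vial at the back of the white bottle rack is to be weighed, but two bottles stand in front of it. First move both bottles, upright, onto the grey side board, then stand the vial upright in the middle of the balance's pan, and only then put each bottle back upright on the rack ring from which you took it. Do not shift the beaker or the timer, and tip nothing over.

Things in the scene. Friction and masses are not known exactly. Their poses are not given: they have to be found in the camera images.
- hdpe_bottle: White plastic reagent bottle with a red screw cap, the larger of the two: round body 58 mm across up to about 90 mm height, cap 33 mm across, 112 mm high in all, about 0.16 kg. Stands upright on one of the two front rings of the rack at the start (which one varies). Origin at the centre of its underside, z up along the bottle.
- amber_bottle: Amber glass reagent bottle with a black screw cap, the smaller: round body 52 mm across up to about 75 mm height, cap 30 mm across, 98 mm high in all, about 0.14 kg. Stands upright on the other front ring of the rack at the start. Origin at the centre of its underside, z up along the bottle.
- vial: White sample vial with a blue cap, 15 mm across, 34 mm high, about 12 g; stands upright on the small rear ring of the rack, close behind and between the two bottles. Origin at the centre of its underside, z up. The tall bottles leave no room for a gripper round it until they have been taken away.
- rack: Fixed white tray on feet, floor top 16 mm above the bench, x -45 to +75 mm, y -95 to +95 mm; rim to 34 mm above the bench at the back (+x) and sides, front open. Grey rings on its floor: two of 66 mm for the bottles at x 0, y +42 and -42; one of 22 mm for the vial at x 42, y 0. Origin at bench height midway between the bottle rings. 29 mm free between the bottles, more room fore and aft of each.
- side_board: Fixed grey rectangular board on four feet, the side area, 115 mm (its x) by 150 mm (its y), top 16 mm above the bench, on the left or the right of the rack. Holds the two bottles side by side along its y, centres 72 mm apart. Origin at bench height under its centre. The big round fraction collector (0.2 m high) stands close beyond the right-hand place: keep the gripper clear of it.
- balance: Fixed compact bench balance, white body 128 x 110 mm, with a round flat steel weighing pan 84 mm across whose top is 42 mm above the bench; small display and keys on the side towards the robot. On the other side of the rack from the side board. Origin at bench height under the pan's centre; the pan does not move.
- beaker: Small glass beaker, 57 mm across, 68 mm high, stands on the bench between robot and rack; bystander, to be left where it is. Origin at the centre of its underside.
- timer: White digital bench timer, about 70 x 72 mm, 18 mm high, lies on the bench between robot and rack; bystander, to be left where it is. Origin at the centre of its underside.

How it is judged:
By the outcome, as a careful person would: the job done as asked, in the order asked, and still so for the second after the job is handed in, with the robot touching nothing.
It also fails if it takes over 128 s, if anything falls off the work surface, if the arm or the gripper's body presses on something with over 40 N, if the wrist force passes 120 N, or if a joint passes its speed limit or range.

## Working session

There is one attempt and no reset: what is moved stays moved. The work goes in short steps, Python scripts to look and compute and a shell command to move; the robot and the scene stay as the last step left them, time stands still between calls to the robot, and variables do not carry over. Pictures are saved under pics/ and viewed, at most 14 in all, crops included, and the job is handed in when it is done.

```bash
mkdir -p pics; ls; cat > h.py <<'E'
import numpy as np, cv2
from workcell import arm, imaging, workorder
def pts(cam, mask, depth):
    P=imaging.camera_params(cam); f=210/np.tan(np.radians(P["fov_y"]/2))
    v,u=np.nonzero(mask & (depth>0)); d=depth[v,u]
    c=np.stack([(u-P["cx"])/f*d, -(v-P["cy"])/f*d, -d, np.ones_like(d)])
    return (np.array(P["world_from_camera"])@c)[:3].T
def snap(cam,name=None):
    im,d=imaging.get_image(cam)
    if name: cv2.imwrite(f"pics/{name}.png",im)
    return im,d
E
python3 - <<'E'
from h import *
for c in ["top","scene"]:
    im,d=snap(c,c+"0"); P=imaging.camera_params(c); print(c,{k:v for k,v in P.items() if k!="world_from_camera"}); print(np.round(P["world_from_camera"],3))
    for l in ["hdpe_bottle","amber_bottle","vial","rack","side_board","balance","beaker","timer"]:
        for r in imaging.trace(c,l)[:1]:
            p=pts(c,r["mask"],d)
            if len(p): print(l,round(r["p"],2),np.round(r["rect"]),"med",np.round(np.median(p,0)),"lo",np.round(np.percentile(p,3,axis=0)),"hi",np.round(np.percentile(p,97,axis=0)))
s=arm.read_state(); print({k:np.round(v,3) for k,v in s.items()})
E
```

```text
pics
top {'fov_y': 54.29413070172761, 'cx': 277.94655951815344, 'cy': 210.1490607856116}
[[-6.00000e-03  9.84000e-01 -1.80000e-01  2.77946e+02]
 [-1.00000e+00 -8.00000e-03 -1.00000e-02 -1.20900e+00]
 [-1.10000e-02  1.80000e-01  9.84000e-01  9.97957e+02]
 [ 0.00000e+00  0.00000e+00  0.00000e+00  1.00000e+00]]
hdpe_bottle 0.77 [244. 186. 262. 216.] med [467.  66. 102.] lo [448.  42.  37.] hi [498.  92. 130.]
amber_bottle 0.7 [278. 180. 298. 204.] med [481. -13.  91.] lo [465. -34.  30.] hi [511.  10. 116.]
side_board 0.85 [133. 221. 197. 270.] med [377. 281.  16.] lo [324. 211.  13.] hi [431. 351.  20.]
balance 0.79 [366. 225. 420. 278.] med [ 359. -260.   37.] lo [ 299. -311.   31.] hi [ 419. -209.   44.]
beaker 0.98 [317. 239. 343. 262.] med [ 364. -106.    5.] lo [ 336. -127.   -0.] hi [387. -77.  69.]
timer 0.6 [232. 240. 264. 268.] med [353.  83.  17.] lo [325.  54.  13.] hi [383. 114.  20.]
scene {'fov_y': 51.21937913730773, 'cx': 279.1784766763514, 'cy': 207.01578148654355}
[[ 8.41000e-01  3.25000e-01 -4.32000e-01  5.73280e+01]
 [-5.41000e-01  5.14000e-01 -6.66000e-01 -6.03736e+
[... 622 characters left out ...]
7 [254. 243. 286. 286.] med [ 360. -113.   43.] lo [ 336. -132.    6.] hi [387. -80.  68.]
timer 0.74 [210. 215. 236. 236.] med [350.  70.  16.] lo [320.  43.   2.] hi [381. 104.  19.]
{'time': np.float64(0.9), 'joints': array([ 1.004,  0.207,  1.541,  0.   ,  1.393, -0.15 ]), 'dq': array([ 0.001,  0.001,  0.002, -0.   , -0.   ,  0.   ]), 'joint_torque': array([-0.0000e+00, -3.7087e+01, -2.8177e+01,  7.0000e-02,  2.8000e-02,
       -0.0000e+00]), 'ee_pos': array([232.778, 525.784, 404.654]), 'ee_rot': array([-0.   ,  0.207,  0.978,  0.   ]), 'ft_force': array([ 0.258, -0.638,  0.63 ]), 'torque': array([-0.039,  0.006,  0.071]), 'grip_force': np.float64(0.0), 'grip_width': np.float64(93.785)}
```

```bash
python3 - <<'E'
from h import *
a=cv2.imread("pics/top0.png")[150:300,110:450]; cv2.imwrite("pics/a.png",cv2.resize(a,None,fx=2.3,fy=2.3,interpolation=2))
a=cv2.imread("pics/scene0.png")[120:400,130:430]; cv2.imwrite("pics/b.png",cv2.resize(a,None,fx=2,fy=2,interpolation=2))
E
```

```text
(no output)
```

View pics/a.png

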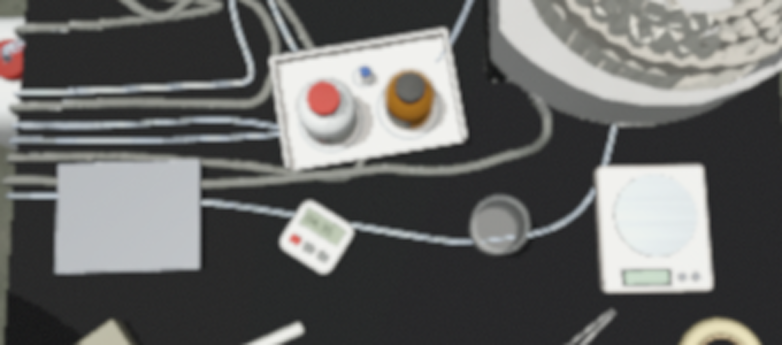

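View pics/b.png

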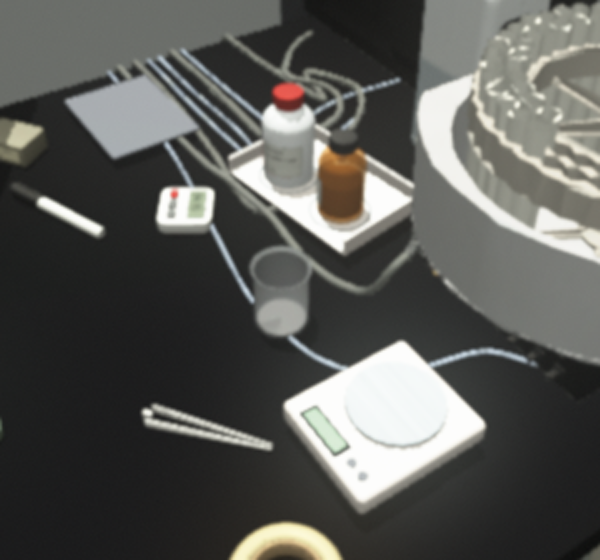

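The top view shows the HDPE bottle on the left ring and the amber bottle on the right. The side board is on the left, the balance on the right, and the vial at (365,72) in the crop. Next I'll take exact poses.

```bash
python3 - <<'E'
from h import *
def circ(p):
    A=np.c_[2*p[:,:2],np.ones(len(p))]; s=np.linalg.lstsq(A,(p[:,:2]**2).sum(1),rcond=None)[0]; return s[:2],np.sqrt(s[2]+s[:2]@s[:2])
for c in ["top","scene"]:
    im,d=snap(c); al=pts(c,d>0,d); M={}
    print("==",c)
    for l,z in [("hdpe_bottle",123),("amber_bottle",109)]:
        r=imaging.trace(c,l)
        if r:
            p=pts(c,r[0]["mask"],d); q=p[p[:,2]>z]; print(l,"cap",len(q),np.round(np.median(q,0),1),"mid",np.round((q.min(0)+q.max(0))/2,1),"ext",np.round(np.ptp(q,0)))
    hsv=cv2.cvtColor(im,cv2.COLOR_BGR2HSV)
    v=(hsv[...,0]>100)&(hsv[...,0]<130)&(hsv[...,1]>90); q=pts(c,v,d); q=q[(abs(q[:,0]-500)<60)&(abs(q[:,1]-30)<80)&(q[:,2]<70)]; print("blue",len(q),np.round(np.median(q,0),1) if len(q) else '')
    # rack: heights
    q=al[(abs(al[:,0]-490)<110)&(abs(al[:,1]-25)<140)&(al[:,2]>11)&(al[:,2]<38)]
    rc=cv2.minAreaRect(q[:,:2].astype(np.float32)); print("rack",len(q),rc)
    q=al[(abs(al[:,0]-377)<75)&(abs(al[:,1]-281)<90)&(al[:,2]>11)&(al[:,2]<22)]
    print("board",cv2.minAreaRect(q[:,:2].astype(np.float32)))
    q=al[(abs(al[:,0]-355)<90)&(abs(al[:,1]+262)<80)&(al[:,2]>25)&(al[:,2]<50)]
    print("bal",cv2.minAreaRect(q[:,:2].astype(np.float32)))
    r=imaging.trace(c,"balance")
    if r: p=pts(c,r[0]["mask"],d); q=p[p[:,2]>39.5]; print("pan",len(q),np.round((np.percentile(q,1,axis=0)+np.percentile(q,99,axis=0))/2,1),np.ptp(q,0))
    q=al[(al[:,2]>90)&(al[:,2]<260)&(al[:,1]<-45)&(al[:,0]>300)]
    for y in range(-60,-420,-40):
        g=q[abs(q[:,1]-y)<8]
        if len(g): print("coll y",y,"xmin",np.round(g[:,0].min()),"zmax",g[:,2].max().round())
E
```

```text
== top
hdpe_bottle cap 174 [476.8  68.9 128.3] mid [477.2  68.1 127.5] ext [33. 31.  9.]
amber_bottle cap 135 [489.9 -13.1 114.2] mid [489.5 -14.2 113.2] ext [27. 29.  8.]
blue 6 [521.8  30.   52.2]
rack 3289 ((489.7058410644531, 24.335243225097656), (279.318115234375, 219.7998046875), 89.82273864746094)
board ((381.36669921875, 279.9072570800781), (167.90365600585938, 124.16666412353516), 89.70916748046875)
bal ((360.2829284667969, -262.445068359375), (127.80872344970703, 111.35105895996094), 0.07730080187320709)
pan 949 [ 370. -262.   43.] [109.79501354  94.48267826   8.89760282]
coll y -60 xmin 748.0 zmax 132.0
coll y -100 xmin 503.0 zmax 260.0
coll y -140 xmin 474.0 zmax 260.0
coll y -180 xmin 457.0 zmax 260.0
coll y -220 xmin 452.0 zmax 260.0
coll y -260 xmin 453.0 zmax 260.0
coll y -300 xmin 462.0 zmax 260.0
coll y -340 xmin 482.0 zmax 260.0
coll y -380 xmin 520.0 zmax 258.0
== scene
hdpe_bottle cap 114 [475.6  62.4 127.6] mid [475.8  63.8 126.5] ext [31. 30.  7.]
amber_bottle cap 104 [489.  -20.7 113.6] mid [491.  -20.  112.4] ext [29. 28.  6.]
blue 0 
rack 2397 ((489.8944396972656, 21.09752655029297), (219.59449768066406, 246.09921264648438), 0.029681146144866943)
board ((381.2809753417969, 284.5487365722656), (123.6902084350586, 169.93467712402344), 0.6439762115478516)
bal ((359.2168273925781, -267.1859130859375), (127.55371856689453, 110.50733947753906), 0.8629528284072876)
pan 1699 [ 371.5 -267.3   42. ] [84.20794217 83.10465972  5.44199192]
coll y -60 xmin 1334.0 zmax 136.0
coll y -100 xmin 510.0 zmax 260.0
coll y -140 xmin 477.0 zmax 260.0
coll y -180 xmin 459.0 zmax 260.0
coll y -220 xmin 452.0 zmax 260.0
coll y -260 xmin 452.0 zmax 260.0
coll y -300 xmin 461.0 zmax 260.0
coll y -340 xmin 479.0 zmax 260.0
coll y -380 xmin 513.0 zmax 244.0
```

```bash
python3 -m jog '[[0.5,-1,0,0,0,-0.7,1],[0.5,-1,0,0,0,-0.7,1],[0.5,-1,0,0,0,-0.7,1],[0.5,-1,0,0,0,-0.7,1],[0.5,-1,0,0,0,-0.7,1],[0.5,-1,0,0,0,-0.7,1],[0.5,-1,0,0,0,-0.7,1],[0.5,-1,0,0,0,-0.7,1],[0.5,-1,0,0,0,-0.7,1],[0.5,-1,0,0,0,-0.7,1],[0.5,-1,0,0,0,-0.7,1],[0.5,-1,0,0,0,-0.6,1]]' 20
python3 - <<'E'
from h import *
s=arm.read_state(); print(s["ee_pos"],s["ee_rot"])
P=imaging.camera_params("wrist"); print(P["fov_y"],np.round(P["world_from_camera"],2))
im,d=snap("wrist","w1")
a,_=snap("scene"); cv2.imwrite("pics/w1b.png",np.hstack([im[:, ::1],a])[:, :]) 
b=cv2.imread("pics/w1b.png"); cv2.imwrite("pics/w1b.png",cv2.resize(b,(800,300),interpolation=3))
for l in ["hdpe_bottle","amber_bottle","vial"]:
    for r in imaging.trace("wrist",l)[:1]:
        p=pts("wrist",r["mask"],d); top=np.percentile(p[:,2],98); q=p[p[:,2]>top-5]; print(l,r["p"],top,len(q),"med",np.median(q,0).round(1),"mid",((q.min(0)+q.max(0))/2).round(1),np.ptp(q,0).round())
E
```

```text
time: 2.3
ee_pos: [413.1, 164.2, 405.0]
ee_rot: [0.0, 0.651, 0.759, 0.0]
ft_force: [0.9, 0.3, 0.0]
grip_width: 93.8
grip_force: 0.0
[413.13792777 164.21410802 404.9595598 ] [2.49473089e-04 6.50579562e-01 7.59437974e-01 3.68314274e-04]
66.17689136080989 [[ 9.9000e-01 -1.5000e-01 -4.0000e-02  4.0322e+02]
 [ 1.5000e-01  9.6000e-01  2.4000e-01  2.3457e+02]
 [ 0.0000e+00 -2.5000e-01  9.7000e-01  3.8431e+02]
 [ 0.0000e+00  0.0000e+00  0.0000e+00  1.0000e+00]]
hdpe_bottle 0.78 120.25283252040981 126 med [475.6  83.2 119.7] mid [454.9 135.  215.2] [ 67. 117. 200.]
amber_bottle 0.81 113.22000048841088 221 med [489.9  -3.1 112.4] mid [461.8  86.  218.1] [ 86. 197. 220.]
```

View pics/w1b.png

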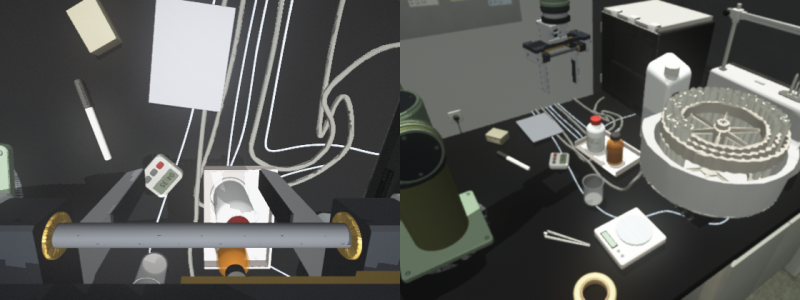

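```bash
python3 -m jog '[[0.4,-1,0,0,0,0,1],[0.4,-1,0,0,0,0,1],[0.4,-1,0,0,0,0,1],[0.4,-1,0,0,0,0,1],[0.3,-1,0,0,0,0,1],[0.3,-1,0,0,0,0,1],[0,0,0,0,0,0,1]]' 
cat >> h.py <<'E'
def cap(al,x,y,zlo,zhi,r=45):
    q=al[(np.hypot(al[:,0]-x,al[:,1]-y)<r)&(al[:,2]>zlo)&(al[:,2]<zhi)]
    if len(q)<5: return None
    (cx,cy),rad=cv2.minEnclosingCircle(q[:,:2].astype(np.float32))
    return len(q),np.round([cx,cy,rad,np.median(q[:,2])],1),np.round(np.median(q,0),1)
E
python3 - <<'E'
from h import *
s=arm.read_state(); print(s["ee_pos"],s["ee_rot"])
im,d=snap("wrist","w2"); al=pts("wrist",d>0,d)
print("hdpe",cap(al,476,66,122,135)); print("amber",cap(al,489,-17,107,120)); print("vial",cap(al,523,32,44,60,18))
print(imaging.camera_params("wrist")["world_from_camera"])
E
```

```text
time: 3.13
ee_pos: [480.0, -16.6, 404.8]
ee_rot: [0.001, 0.65, 0.76, -0.0]
ft_force: [-0.2, 0.3, 0.3]
grip_width: 93.8
grip_force: 0.0
[480.00808415 -16.56230238 404.81307324] [ 1.16419491e-03  6.49731360e-01  7.60162869e-01 -4.65625295e-04]
hdpe (1464, array([477.8,  70.6,  16.5, 127.2]), array([477.6,  70.6, 127.2]))
amber (867, array([491.3, -12.4,  14.7, 112.9]), array([491.1, -11.5, 112.9]))
vial (122, array([523.3,  33.4,   6.3,  49.3]), array([523.1,  33.5,  49.3]))
[[ 9.87717238e-01 -1.51328331e-01 -3.89152198e-02  4.69196228e+02]
 [ 1.56250900e-01  9.57481464e-01  2.42517839e-01  5.55781020e+01]
 [ 5.60781683e-04 -2.45619588e-01  9.69366135e-01  3.83960173e+02]
 [ 0.00000000e+00  0.00000000e+00  0.00000000e+00  1.00000000e+00]]
```

View pics/w2.png

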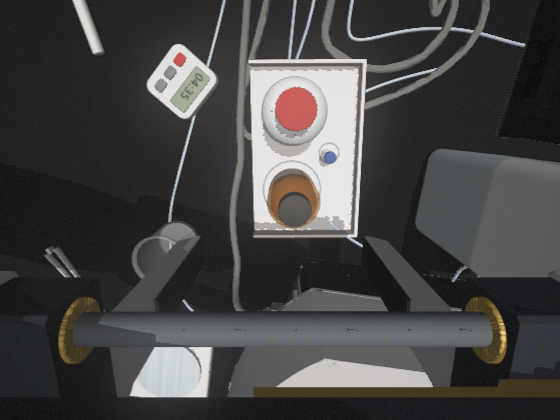

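```bash
python3 -m jog '[[-0.08,0.96,0,0,0,0,1],[0,0.96,0,0,0,0,1],[0,0.96,0,0,0,0,1],[0,0,-0.7,0,0,0,1],[0,0,-0.7,0,0,0,1],[0,0,-0.7,0,0,0,1],[0,0,-0.7,0,0,0,1],[0,0,-0.7,0,0,0,1],[0,0,-0.7,0,0,0,1],[0,0,-0.5,0,0,0,1],[0,0,-0.25,0,0,0,1],[0,0,0,0,0,0,1]]' 
python3 -m jog '[[0,0,0,0,0,0,0.3],[0,0,0,0,0,0,0.3],[0,0,0,0,0,0,0.3],[0,0,0,0,0,0,0.3],[0,0,0,0,0,0,0.3],[0,0,0,0,0,0,0.3],[0,0,0,0,0,0,0.3],[0,0,0,0,0,0,0.3]]' 20
```

```text
time: 4.18
ee_pos: [474.8, 74.0, 254.3]
ee_rot: [-0.002, 0.648, 0.762, -0.001]
ft_force: [-0.0, 0.2, -0.2]
grip_width: 93.9
grip_force: 0.0
time: 4.85
ee_pos: [476.7, 72.1, 256.7]
ee_rot: [0.0, 0.649, 0.761, 0.0]
ft_force: [-0.8, 0.0, 2.1]
grip_width: 56.5
grip_force: 20.0
```

```bash
python3 -m jog '[[0,0,0.3,0,0,0,0.3],[0,0,0.6,0,0,0,0.3],[0,0,0.7,0,0,0,0.3],[0,0,0.7,0,0,0,0.3],[0,0,0.2,0,0,0,0.3],[-0.2,0.4,0,0,0,-0.1,0.3],[-0.3,0.8,0,0,0,-0.2,0.3],[-0.3,0.8,0,0,0,-0.2,0.3],[-0.3,0.8,0,0,0,-0.2,0.3],[-0.3,0.8,0,0,0,-0.2,0.3],[-0.3,0.8,0,0,0,-0.2,0.3],[-0.3,0.8,0,0,0,-0.2,0.3]]' 
python3 -m jog '[[-0.3,0.8,0,0,0,0,0.3],[-0.3,0.8,0,0,0,0,0.3],[-0.3,0.8,0,0,0,0,0.3],[-0.3,0.4,0,0,0,0,0.3],[0,0,0,0,0,0,0.3],[0,0,0,0,0,0,0.3]]' 
python3 - <<'E'
from h import *
im,d=snap("wrist","w3")
al=pts("wrist",d>0,d)
q=al[(al[:,2]>12)&(al[:,2]<21)&(abs(al[:,0]-381)<80)&(abs(al[:,1]-281)<95)]
print(np.percentile(q,[1,99],axis=0).round())
a,_=snap("scene"); cv2.imwrite("pics/w3.png",np.hstack([im,a[60:340,150:430].repeat(1,0) if 0 else cv2.resize(a[80:290,130:410],(560,420))])); b=cv2.imread("pics/w3.png"); cv2.imwrite("pics/w3.png",cv2.resize(b,(800,300),interpolation=3))
E
```

```text
time: 5.85
ee_pos: [415.3, 229.0, 330.4]
ee_rot: [-0.0, 0.707, 0.707, -0.001]
ft_force: [0.4, 0.5, -1.7]
grip_width: 56.6
grip_force: 20.0
time: 6.35
ee_pos: [379.7, 312.4, 330.3]
ee_rot: [0.0, 0.706, 0.709, -0.001]
ft_force: [-0.3, 0.0, -1.6]
grip_width: 56.6
grip_force: 20.0
[[322. 279.  14.]
 [436. 355.  17.]]
```

View pics/w3.png

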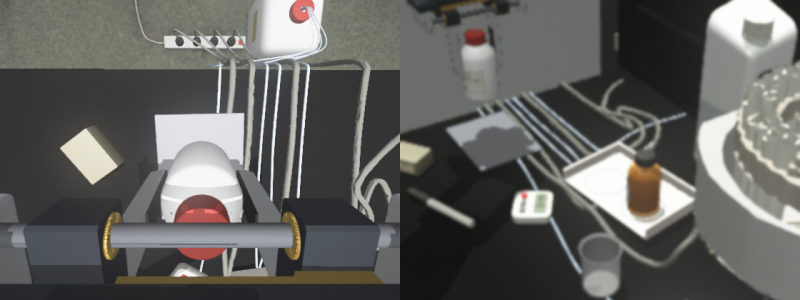

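The board's far edge is at y≈355, so its centre is about (379,280). The bottle hangs upright over it. Lowering now.

```bash
python3 -m jog '[[0,0.15,-0.5,0,0,0,0.3],[0,0,-0.5,0,0,0,0.3],[0,0,-0.5,0,0,0,0.3],[0,0,-0.4,0,0,0,0.3],[0,0,-0.3,0,0,0,0.3],[0,0,-0.15,0,0,0,0.3],[0,0,-0.05,0,0,0,0.3],[0,0,0,0,0,0,0.3],[0,0,0,0,0,0,0.3]]' 
python3 -m jog '[[0,0,0,0,0,0,1],[0,0,0,0,0,0,1],[0,0,0,0,0,0,1],[0,0,0,0,0,0,1],[0,0,0,0,0,0,1],[0,0,0,0,0,0,1]]' 
```

```text
time: 7.2
ee_pos: [380.9, 316.7, 259.8]
ee_rot: [0.0, 0.707, 0.708, 0.001]
ft_force: [0.3, -0.5, -1.3]
grip_width: 56.6
grip_force: 20.0
time: 7.7
ee_pos: [380.4, 316.8, 259.4]
ee_rot: [0.0, 0.706, 0.708, 0.0]
ft_force: [-0.4, -0.4, -0.3]
grip_width: 92.1
grip_force: 0.0
```

```bash
python3 -m jog '[[0,0,0.6,0,0,0,1],[0,0,0.9,0,0,0,1],[0,0,1,0,0,0,1],[0,0,1,0,0,0,1],[0,0,0.9,0,0,0,1],[0.3,-0.9,0.2,0,0,0.48,1],[0.3,-0.9,0,0,0,0.48,1],[0.3,-0.9,0,0,0,0.48,1],[0.3,-0.9,0,0,0,0.48,1],[0.3,-0.9,0,0,0,0.48,1],[0.3,-0.9,0,0,0,0.48,1],[0.3,-0.9,0,0,0,0.48,1]]' 
python3 -m jog '[[0.32,-0.9,0,0,0,0.48,1],[0.32,-0.9,0,0,0,0.48,1],[0.32,-0.9,0,0,0,0.48,1],[0.32,-0.9,0,0,0,0.48,1],[0.31,-0.9,0,0,0,0.48,1],[0,-0.17,0,0,0,0,1],[0,0,0,0,0,0,1],[0,0,0,0,0,0,1]]' 
python3 - <<'E'
from h import *
im,d=snap("top"); al=pts("top",d>0,d)
print("hdpe",cap(al,380,316,120,135)); print("amber",cap(al,489,-17,107,120))
E
```

```text
time: 8.7
ee_pos: [443.5, 126.4, 397.3]
ee_rot: [0.0, 0.549, 0.836, 0.0]
ft_force: [0.3, 0.4, 0.0]
grip_width: 94.1
grip_force: 0.0
time: 9.37
ee_pos: [490.8, -12.1, 396.9]
ee_rot: [-0.001, 0.426, 0.905, 0.0]
ft_force: [-0.7, -1.1, -0.3]
grip_width: 94.3
grip_force: 0.0
hdpe (198, array([381. , 313.5,  16.7, 128.1]), array([380.7, 312.6, 128.1]))
amber (87, array([489.9, -13.5,  14.5, 113.6]), array([486.9, -10.7, 113.6]))
```

```bash
python3 -m jog '[[0,0,-0.7,0,0,0,1],[0,0,-0.8,0,0,0,1],[0,0,-0.8,0,0,0,1],[0,0,-0.8,0,0,0,1],[0,0,-0.8,0,0,0,1],[0,0,-0.6,0,0,0,1],[0,0,-0.3,0,0,0,1],[0,0,-0.13,0,0,0,1],[0,0,0,0,0,0,1],[0,0,0,0,0,0,1]]' 
python3 -m jog '[[0,0,0,0,0,0,0.3],[0,0,0,0,0,0,0.3],[0,0,0,0,0,0,0.3],[0,0,0,0,0,0,0.3],[0,0,0,0,0,0,0.3],[0,0,0,0,0,0,0.3],[0,0,0,0,0,0,0.3],[0,0,0,0,0,0,0.3]]' 20
```

```text
time: 10.25
ee_pos: [491.6, -11.7, 250.3]
ee_rot: [0.001, 0.424, 0.905, 0.0]
ft_force: [0.2, -0.4, 0.4]
grip_width: 94.1
grip_force: 0.3
time: 10.92
ee_pos: [490.9, -12.5, 249.1]
ee_rot: [-0.0, 0.425, 0.905, -0.0]
ft_force: [-0.2, -0.4, 0.7]
grip_width: 50.6
grip_force: 20.0
```

```bash
python3 -m jog '[[0,0,0.3,0,0,0,0.3],[0,0,0.6,0,0,0,0.3],[0,0,0.7,0,0,0,0.3],[0,0,0.7,0,0,0,0.3],[0,0,0.3,0,0,0,0.3],[-0.2,0.4,0,0,0,-0.4,0.3],[-0.35,0.8,0,0,0,-0.6,0.3],[-0.35,0.8,0,0,0,-0.6,0.3],[-0.35,0.8,0,0,0,-0.6,0.3],[-0.35,0.8,0,0,0,-0.6,0.3],[-0.35,0.8,0,0,0,-0.6,0.3],[-0.35,0.8,0,0,0,-0.6,0.3]]' 
python3 -m jog '[[-0.35,0.8,0,0,0,-0.6,0.3],[-0.35,0.8,0,0,0,-0.6,0.3],[-0.35,0.8,0,0,0,-0.6,0.3],[-0.35,0.8,0,0,0,-0.03,0.3],[0,0.1,0,0,0,0,0.3],[0,0,0,0,0,0,0.3],[0,0,0,0,0,0,0.3]]' 
```

```text
time: 11.92
ee_pos: [421.2, 144.5, 327.1]
ee_rot: [-0.0, 0.629, 0.777, -0.0]
ft_force: [-0.5, 0.3, -0.8]
grip_width: 51.0
grip_force: 20.0
time: 12.5
ee_pos: [380.1, 242.4, 327.1]
ee_rot: [0.0, 0.709, 0.705, -0.0]
ft_force: [0.7, -0.1, -1.5]
grip_width: 51.2
grip_force: 20.0
```

```bash
python3 -m jog '[[0,0.04,-0.5,0,0,0,0.3],[0,0,-0.5,0,0,0,0.3],[0,0,-0.5,0,0,0,0.3],[0,0,-0.4,0,0,0,0.3],[0,0,-0.3,0,0,0,0.3],[0,0,-0.2,0,0,0,0.3],[0,0,-0.1,0,0,0,0.3],[0,0,-0.06,0,0,0,0.3],[0,0,0,0,0,0,0.3],[0,0,0,0,0,0,0.3]]' 
python3 -m jog '[[0,0,0,0,0,0,1],[0,0,0,0,0,0,1],[0,0,0,0,0,0,1],[0,0,0,0,0,0,1],[0,0,0,0,0,0,1],[0,0,0,0,0,0,1]]' 
```

```text
time: 13.33
ee_pos: [380.5, 243.8, 251.0]
ee_rot: [0.0, 0.709, 0.705, 0.001]
ft_force: [0.3, 0.7, -0.6]
grip_width: 51.3
grip_force: 20.0
time: 13.83
ee_pos: [380.1, 243.8, 250.6]
ee_rot: [0.0, 0.709, 0.705, 0.0]
ft_force: [0.2, 0.1, -0.8]
grip_width: 87.5
grip_force: 0.0
```

```bash
python3 -m jog '[[0,0,0.6,0,0,0,1],[0,0,0.9,0,0,0,1],[0,0,1,0,0,0,1],[0,0,0.9,0,0,0,1],[0.25,-0.6,0.3,0,0,-0.98,1],[0.25,-0.6,0,0,0,-0.98,1],[0.25,-0.6,0,0,0,-0.98,1],[0.25,-0.6,0,0,0,-0.98,1],[0.25,-0.6,0,0,0,-0.98,1],[0.25,-0.6,0,0,0,-0.98,1],[0.25,-0.6,0,0,0,-0.98,1],[0.25,-0.6,0,0,0,-0.98,1]]' 
python3 -m jog '[[0.25,-0.6,0,0,0,-0.98,0.6],[0.25,-0.6,0,0,0,-0.98,0.6],[0.25,-0.6,-0.4,0,0,-0.98,0.6],[0.1,-0.6,-0.8,0,0,-0.98,0.6],[0,0,-0.8,0,0,0,0.6],[0,0,0,0,0,0,0.6],[0,0,0,0,0,0,0.6]]' 
python3 - <<'E'
from h import *
s=arm.read_state(); print(s["ee_pos"],s["ee_rot"],s["grip_width"])
im,d=snap("wrist","w4"); al=pts("wrist",d>0,d)
for z in (30,44): print("vial",cap(al,524,34,z,56,18))
im,d=snap("top"); al=pts("top",d>0,d)
print("hdpe",cap(al,380,316,120,135)); print("amber",cap(al,380,242,107,120)); print("vial",cap(al,523,32,44,60,18))
E
```

```text
time: 14.83
ee_pos: [440.3, 98.9, 361.5]
ee_rot: [-0.0, 0.953, 0.304, 0.0]
ft_force: [-1.1, 0.2, 0.0]
grip_width: 94.0
grip_force: 0.0
time: 15.42
ee_pos: [464.8, 27.8, 300.3]
ee_rot: [-0.001, 0.997, 0.076, -0.002]
ft_force: [0.4, 0.2, -0.3]
grip_width: 56.9
grip_force: 0.0
[464.82459606  27.75077627 300.30376524] [-5.07646573e-04  9.97071886e-01  7.64427493e-02 -1.97543569e-03] 56.91149765057957
vial (313, array([526.1,  30.3,   7.3,  51. ]), array([526.6,  30.9,  51. ]))
vial (248, array([526. ,  30.4,   6.3,  51.2]), array([526.2,  30.4,  51.2]))
hdpe (194, array([380.8, 313.8,  16.6, 128.2]), array([380.9, 313.2, 128.2]))
amber (151, array([378.2, 242.5,  15. , 114.4]), array([377.7, 241.7, 114.4]))
vial None
```

View pics/w4.png

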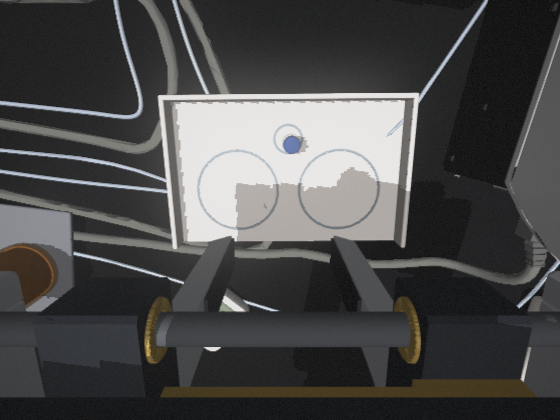

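The vial's cap sits upright in its small rear ring at (291,145), with no obstacles round it. Two views at different yaws put it at about (523.3,30.6), after cancelling the camera offset.

```bash
python3 -m jog '[[0.7,0.1,0,0,0,0,0.6],[0.7,0,0,0,0,0,0.6],[0.56,0,0,0,0,0,0.6],[0,0,-0.5,0,0,0,0.6],[0,0,-0.6,0,0,0,0.6],[0,0,-0.6,0,0,0,0.6],[0,0,-0.5,0,0,0,0.6],[0,0,-0.3,0,0,0,0.6],[0,0,-0.12,0,0,0,0.6],[0,0,0,0,0,0,0.6],[0,0,0,0,0,0,0.6]]' 
python3 -m jog '[[0,0,0,0,0,0,0.05],[0,0,0,0,0,0,0.05],[0,0,0,0,0,0,0.05],[0,0,0,0,0,0,0.05],[0,0,0,0,0,0,0.05],[0,0,0,0,0,0,0.05],[0,0,0,0,0,0,0.05],[0,0,0,0,0,0,0.05]]' 8
```

```text
time: 16.43
ee_pos: [525.1, 30.9, 224.0]
ee_rot: [0.0, 0.997, 0.077, 0.001]
ft_force: [0.2, -0.5, -0.1]
grip_width: 56.5
grip_force: 0.0
time: 17.1
ee_pos: [524.4, 30.7, 222.9]
ee_rot: [0.0, 0.997, 0.076, -0.0]
ft_force: [0.4, -0.0, 1.5]
grip_width: 14.2
grip_force: 8.0
```

```bash
python3 -m jog '[[0,0,0.4,0,0,0,0.05],[0,0,0.8,0,0,0,0.05],[0,0,0.9,0,0,0,0.05],[0,0,0.9,0,0,0,0.05],[-0.4,0,0.7,0,0,0,0.05],[-0.9,0,0,0,0,0,0.05],[-1,0,0,0,0,0,0.05],[-1,0,0,0,0,0,0.05],[-1,-0.2,0,0,0,0,0.05],[-1,-0.5,0,0,0,0,0.05],[-1,-0.8,0,0,0,0,0.05],[-0.8,-1,0,0,0,0,0.05]]' 
python3 -m jog '[[0,-1,0,0,0,-0.2,0.05],[0,-1,0,0,0,-0.3,0.05],[0,-1,0,0,0,-0.3,0.05],[0,-1,0,0,0,-0.3,0.05],[0,-1,0,0,0,-0.2,0.05],[0,-1,0,0,0,0,0.05],[0,-0.9,0,0,0,0,0.05],[0,-0.4,0,0,0,0,0.05],[0,0,0,0,0,0,0.05],[0,0,0,0,0,0,0.05]]' 
python3 - <<'E'
from h import *
im,d=snap("wrist","w5"); al=pts("wrist",d>0,d)
print(arm.read_state()["ee_pos"])
hsv=cv2.cvtColor(im,cv2.COLOR_BGR2HSV)
q=al[(al[:,2]>30)&(al[:,2]<52)&(np.hypot(al[:,0]-372,al[:,1]+263)<75)]
print(len(q),np.percentile(q,[1,50,99],axis=0).round(1), cv2.minAreaRect(q[:,:2].astype(np.float32)))
for z in (39,40,41): print(z,cap(q,372,-263,z,52,60))
E
```

```text
time: 18.1
ee_pos: [309.3, -43.5, 334.0]
ee_rot: [-0.0, 0.997, 0.079, 0.0]
ft_force: [1.1, -2.0, -0.2]
grip_width: 13.9
grip_force: 8.0
time: 18.93
ee_pos: [311.2, -262.9, 333.9]
ee_rot: [-0.001, 1.0, -0.002, -0.0]
ft_force: [0.0, 0.1, -0.2]
grip_width: 14.1
grip_force: 8.0
[ 311.25464768 -262.14768059  333.71706383]
17937 [[ 302.2 -316.3   31.4]
 [ 369.5 -263.3   35.3]
 [ 423.4 -210.7   42.4]] ((361.4872741699219, -263.63311767578125), (127.07491302490234, 109.44109344482422), 0.7072327733039856)
39 (8109, array([ 373.2, -263.4,   41.9,   41. ]), array([ 374.6, -263.3,   41. ]))
40 (7505, array([ 373.2, -263.5,   41.8,   41.1]), array([ 374.6, -263.3,   41.1]))
41 (4190, array([ 373.2, -263.5,   41.6,   41.5]), array([ 375.3, -262.5,   41.5]))
```

View pics/w5.png

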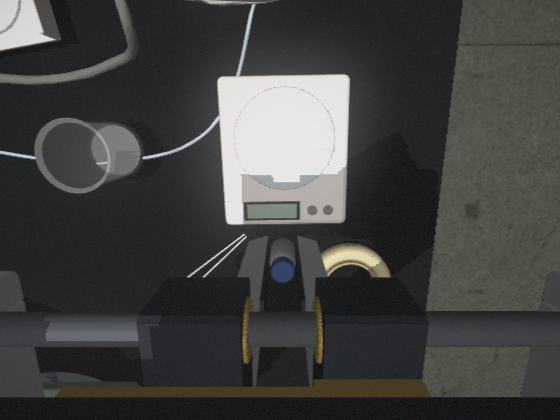

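The pan's circle (at 285,138, fitted radius 41.9 mm) is centred at about (371,-263). The vial hangs upright in the fingers.

```bash
python3 -m jog '[[0.5,-0.03,0,0,0,0,0.05],[0.8,0,0,0,0,0,0.05],[0.5,0,0,0,0,0,0.05],[0.2,0,-0.4,0,0,0,0.05],[0,0,-0.6,0,0,0,0.05],[0,0,-0.6,0,0,0,0.05],[0,0,-0.5,0,0,0,0.05],[0,0,-0.3,0,0,0,0.05],[0,0,-0.2,0,0,0,0.05],[0,0,-0.13,0,0,0,0.05],[0,0,0,0,0,0,0.05],[0,0,0,0,0,0,0.05]]' 
python3 -m jog '[[0,0,0,0,0,0,0.05],[0,0,0,0,0,0,0.05]]' 
```

```text
time: 19.98
ee_pos: [371.6, -264.1, 252.5]
ee_rot: [0.0, 1.0, -0.001, 0.0]
ft_force: [0.6, -0.3, 0.1]
grip_width: 14.3
grip_force: 8.0
time: 20.15
ee_pos: [371.7, -264.5, 252.8]
ee_rot: [0.001, 1.0, -0.001, 0.001]
ft_force: [0.0, -0.4, 0.0]
grip_width: 14.1
grip_force: 8.0
```

```bash
python3 -m jog '[[0,0.03,-0.05,0,0,0,0.05],[0,0,-0.04,0,0,0,0.05],[0,0,-0.03,0,0,0,0.05],[0,0,0,0,0,0,0.05],[0,0,0,0,0,0,0.05]]'
```

```text
time: 20.57
ee_pos: [371.5, -263.3, 248.8]
ee_rot: [0.0, 1.0, -0.001, 0.0]
ft_force: [-0.6, 1.4, 5.6]
grip_width: 14.1
grip_force: 8.0
```

```bash
python3 -m jog '[[0,0,0.02,0,0,0,0.2],[0,0,0,0,0,0,0.3],[0,0,0,0,0,0,0.5],[0,0,0,0,0,0,0.5],[0,0,0,0,0,0,0.5],[0,0,0.4,0,0,0,0.5],[0,0,0.8,0,0,0,0.6],[0,0,0.9,0,0,0,0.6],[-0.6,0,0.8,0,0,0,0.6],[-0.8,0,0,0,0,0,0.6],[-0.6,0,0,0,0,0,0.6],[0,0,0,0,0,0,0.6]]'
python3 - <<'E'
from h import *
im,d=snap("wrist","w6"); cv2.imwrite("pics/w6.png",im[40:320,150:430]); al=pts("wrist",d>0,d)
print("vial",cap(al,371,-263,66,85,25)); print("pan",cap(al,372,-263,38,47,60))
im,d=snap("top"); al=pts("top",d>0,d); print("vial top",cap(al,371,-263,66,85,25))
E
```

```text
time: 21.57
ee_pos: [309.5, -262.8, 336.0]
ee_rot: [0.0, 1.0, -0.002, -0.0]
ft_force: [0.6, 0.9, -0.1]
grip_width: 56.6
grip_force: 0.0
vial (233, array([ 372.8, -263.9,    6.2,   75.5]), array([ 372.9, -263.9,   75.5]))
pan (7780, array([ 374.8, -264.6,   42. ,   41.3]), array([ 377.3, -264.9,   41.3]))
vial top (32, array([ 369. , -261. ,    6.5,   75.4]), array([ 369.1, -259.5,   75.4]))
```

View pics/w6.png

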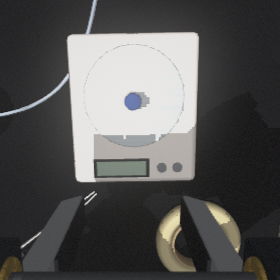

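```bash
python3 -m jog '[[0.4,0.3,0.5,0,0,0,1],[0.5,0.8,0.5,0,0,0.9,1],[0.5,0.9,0.5,0,0,0.9,1],[0.5,1,0.5,0,0,0.9,1],[0.4,1,0.1,0,0,0.9,1],[0,1,0,0,0,0.9,1],[0,1,0,0,0,0.9,1],[0,1,0,0,0,0.9,1],[0,1,0,0,0,0.9,1],[0,1,0,0,0,0.9,1],[0,1,0,0,0,0.9,1],[0,1,0,0,0,0.9,1]]'
python3 -m jog '[[0,1,0,0,0,0.9,1],[0,1,0,0,0,0.9,1],[0,1,0,0,0,0.9,1],[0,1,0,0,0,0.9,1],[0,1,0,0,0,0.5,1],[0,0.9,0,0,0,0,1],[0,0,0,0,0,0,1],[0,0,0,0,0,0,1]]'
```

```text
time: 22.67
ee_pos: [380.8, 68.9, 398.9]
ee_rot: [-0.0, 0.828, 0.561, 0.0]
ft_force: [0.5, 0.1, -0.3]
grip_width: 94.0
grip_force: 0.0
time: 23.33
ee_pos: [380.4, 245.5, 398.4]
ee_rot: [-0.0, 0.667, 0.745, -0.001]
ft_force: [0.3, -0.3, -0.3]
grip_width: 93.9
grip_force: 0.0
```

```bash
python3 -m jog '[[0,-0.06,0,0,0,-0.96,1],[0,0,-0.7,0,0,0,1],[0,0,-0.8,0,0,0,1],[0,0,-0.8,0,0,0,1],[0,0,-0.8,0,0,0,1],[0,0,-0.8,0,0,0,1],[0,0,-0.6,0,0,0,1],[0,0,-0.3,0,0,0,1],[0,0,-0.15,0,0,0,1],[0,0,0,0,0,0,1],[0,0,0,0,0,0,1]]'
python3 -m jog '[[0,0,0,0,0,0,0.3],[0,0,0,0,0,0,0.3],[0,0,0,0,0,0,0.3],[0,0,0,0,0,0,0.3],[0,0,0,0,0,0,0.3],[0,0,0,0,0,0,0.3],[0,0,0,0,0,0,0.3],[0,0,0,0,0,0,0.3]]' 20
```

```text
time: 24.25
ee_pos: [381.0, 241.9, 251.2]
ee_rot: [0.0, 0.71, 0.704, 0.001]
ft_force: [-0.5, 0.4, 1.2]
grip_width: 94.1
grip_force: 0.0
time: 24.92
ee_pos: [380.3, 242.0, 250.5]
ee_rot: [-0.0, 0.71, 0.704, -0.0]
ft_force: [-0.7, 0.2, 2.5]
grip_width: 51.0
grip_force: 20.0
```

```bash
python3 -m jog '[[0,0,0.3,0,0,0,0.3],[0,0,0.6,0,0,0,0.3],[0,0,0.7,0,0,0,0.3],[0,0,0.7,0,0,0,0.3],[0,0,0.3,0,0,0,0.3],[0.2,-0.5,0,0,0,0.3,0.3],[0.35,-0.8,0,0,0,0.6,0.3],[0.35,-0.8,0,0,0,0.6,0.3],[0.35,-0.8,0,0,0,0.6,0.3],[0.35,-0.8,0,0,0,0.6,0.3],[0.35,-0.8,0,0,0,0.6,0.3],[0.35,-0.8,0,0,0,0.6,0.3]]' 
python3 -m jog '[[0.35,-0.8,0,0,0,0.6,0.3],[0.35,-0.8,0,0,0,0.6,0.3],[0.35,-0.8,0,0,0,0.6,0.3],[0.35,-0.8,0,0,0,0.6,0.3],[0.03,0,0,0,0,0.15,0.3],[0,0,0,0,0,0,0.3],[0,0,0,0,0,0,0.3]]' 
```

```text
time: 25.92
ee_pos: [449.4, 81.8, 328.2]
ee_rot: [-0.0, 0.526, 0.85, -0.0]
ft_force: [0.0, 0.7, -0.8]
grip_width: 50.8
grip_force: 20.0
time: 26.5
ee_pos: [491.9, -12.8, 328.0]
ee_rot: [-0.001, 0.393, 0.92, 0.0]
ft_force: [-0.1, 0.2, -0.2]
grip_width: 51.1
grip_force: 20.0
```

```bash
python3 -m jog '[[0,-0.03,-0.5,0,0,0,0.3],[0,0,-0.5,0,0,0,0.3],[0,0,-0.5,0,0,0,0.3],[0,0,-0.4,0,0,0,0.3],[0,0,-0.3,0,0,0,0.3],[0,0,-0.2,0,0,0,0.3],[0,0,-0.1,0,0,0,0.3],[0,0,-0.1,0,0,0,0.3],[0,0,0,0,0,0,0.3],[0,0,0,0,0,0,0.3],[0,0,0,0,0,0,0.3]]'
```

```text
time: 27.42
ee_pos: [492.6, -14.0, 251.0]
ee_rot: [0.001, 0.392, 0.92, 0.0]
ft_force: [-0.2, -0.4, -0.1]
grip_width: 50.5
grip_force: 20.0
```

```bash
python3 -m jog '[[0,0,-0.03,0,0,0,0.3],[0,0,0,0,0,0,1],[0,0,0,0,0,0,1],[0,0,0,0,0,0,1],[0,0,0,0,0,0,1],[0,0,0,0,0,0,1],[0,0,0,0,0,0,1],[0,0,0.6,0,0,0,1],[0,0,0.9,0,0,0,1],[0,0,1,0,0,0,1],[0,0,1,0,0,0,1],[0,0,0.9,0,0,0,1]]'
python3 -m jog '[[-0.3,0.9,0.4,0,0,-0.5,1],[-0.3,0.9,0,0,0,-0.5,1],[-0.3,0.9,0,0,0,-0.5,1],[-0.3,0.9,0,0,0,-0.5,1],[-0.3,0.9,0,0,0,-0.5,1],[-0.3,0.9,0,0,0,-0.5,1],[-0.3,0.9,0,0,0,-0.5,1],[-0.3,0.9,0,0,0,-0.5,1],[-0.3,0.9,0,0,0,-0.5,1],[-0.3,0.9,0,0,0,-0.5,1],[-0.3,0.9,0,0,0,-0.5,1],[-0.45,0.9,0,0,0,-0.8,1]]'
python3 -m jog '[[0,0.2,0,0,0,0,1],[0,0,0,0,0,0,1],[0,0,0,0,0,0,1]]'
python3 - <<'E'
from h import *
im,d=snap("top"); al=pts("top",d>0,d); print("amber",cap(al,489,-15,107,120)); print("hdpe",cap(al,380,314,121,135))
print("init ref amber 489.5,-14")
E
```

```text
time: 28.42
ee_pos: [492.2, -13.9, 383.3]
ee_rot: [0.0, 0.392, 0.92, 0.0]
ft_force: [1.0, -0.0, -0.5]
grip_width: 93.7
grip_force: 0.0
time: 29.42
ee_pos: [379.4, 311.3, 393.6]
ee_rot: [0.0, 0.705, 0.709, 0.0]
ft_force: [0.6, -0.1, 0.8]
grip_width: 93.9
grip_force: 0.0
time: 29.67
ee_pos: [379.8, 315.9, 393.4]
ee_rot: [0.0, 0.703, 0.711, -0.0]
ft_force: [0.7, -0.2, 0.2]
grip_width: 93.8
grip_force: 0.0
amber (139, array([491.9, -13.5,  14.8, 114.1]), array([491.3, -13.1, 114.1]))
hdpe (198, array([380.6, 313.8,  16.7, 128.4]), array([380.8, 312.7, 128.4]))
init ref amber 489.5,-14
```

```bash
python3 -m jog '[[0,0.03,-0.7,0,0,0,1],[0,0,-0.8,0,0,0,1],[0,0,-0.8,0,0,0,1],[0,0,-0.8,0,0,0,1],[0,0,-0.7,0,0,0,1],[0,0,-0.4,0,0,0,1],[0,0,-0.2,0,0,0,1],[0,0,-0.1,0,0,0,1],[0,0,0,0,0,0,1],[0,0,0,0,0,0,1]]'
python3 -m jog '[[0,0,0,0,0,0,0.3],[0,0,0,0,0,0,0.3],[0,0,0,0,0,0,0.3],[0,0,0,0,0,0,0.3],[0,0,0,0,0,0,0.3],[0,0,0,0,0,0,0.3],[0,0,0,0,0,0,0.3],[0,0,0,0,0,0,0.3]]' 20
```

```text
time: 30.55
ee_pos: [380.6, 316.8, 259.5]
ee_rot: [0.0, 0.704, 0.71, 0.001]
ft_force: [0.1, 0.3, -0.0]
grip_width: 93.7
grip_force: 0.0
time: 31.22
ee_pos: [380.0, 317.1, 258.8]
ee_rot: [0.0, 0.704, 0.71, 0.0]
ft_force: [0.4, -0.7, 0.4]
grip_width: 57.0
grip_force: 20.0
```

```bash
python3 -m jog '[[0,0,0.3,0,0,0,0.3],[0,0,0.6,0,0,0,0.3],[0,0,0.7,0,0,0,0.3],[0,0,0.7,0,0,0,0.3],[0,0,0.3,0,0,0,0.3],[0.2,-0.5,0,0,0,0.1,0.3],[0.35,-0.8,0,0,0,0.2,0.3],[0.35,-0.8,0,0,0,0.2,0.3],[0.35,-0.8,0,0,0,0.2,0.3],[0.35,-0.8,0,0,0,0.2,0.3],[0.35,-0.8,0,0,0,0.2,0.3],[0.35,-0.8,0,0,0,0.1,0.3]]' 
python3 -m jog '[[0.35,-0.8,0,0,0,0,0.3],[0.35,-0.8,0,0,0,0,0.3],[0.2,-0.8,0,0,0,0,0.3],[0,-0.4,0,0,0,0,0.3],[0,0,0,0,0,0,0.3],[0,0,0,0,0,0,0.3]]' 
```

```text
time: 32.22
ee_pos: [448.7, 156.8, 336.1]
ee_rot: [-0.0, 0.65, 0.76, -0.0]
ft_force: [0.8, 0.1, -1.8]
grip_width: 56.6
grip_force: 20.0
time: 32.72
ee_pos: [475.5, 73.7, 336.1]
ee_rot: [-0.001, 0.652, 0.759, -0.0]
ft_force: [-0.4, 0.5, -2.4]
grip_width: 56.9
grip_force: 20.0
```

```bash
python3 -m jog '[[0.05,-0.05,-0.5,0,0,0,0.3],[0,0,-0.5,0,0,0,0.3],[0,0,-0.5,0,0,0,0.3],[0,0,-0.4,0,0,0,0.3],[0,0,-0.3,0,0,0,0.3],[0,0,-0.2,0,0,0,0.3],[0,0,-0.1,0,0,0,0.3],[0,0,-0.09,0,0,0,0.3],[0,0,0,0,0,0,0.3],[0,0,0,0,0,0,0.3],[0,0,0,0,0,0,0.3]]'
```

```text
time: 33.63
ee_pos: [477.6, 72.5, 259.4]
ee_rot: [0.0, 0.651, 0.759, 0.0]
ft_force: [0.4, -0.1, -1.8]
grip_width: 57.1
grip_force: 20.0
```

Lower it the last millimetre, release, rise, then move to the earlier look pose (480,-17,405) for a check.

```bash
python3 -m jog '[[0,0,-0.03,0,0,0,0.3],[0,0,0,0,0,0,0.3],[0,0,0,0,0,0,1],[0,0,0,0,0,0,1],[0,0,0,0,0,0,1],[0,0,0,0,0,0,1],[0,0,0,0,0,0,1],[0,0,0,0,0,0,1]]'
python3 -m jog '[[0,0,0.6,0,0,0,1],[0,0,0.9,0,0,0,1],[0,0,1,0,0,0,1],[0,0,1,0,0,0,1],[0,0,0.9,0,0,0,1],[0,-0.5,0.5,0,0,0,1],[0,-0.8,0,0,0,0,1],[0,-0.9,0,0,0,0,1],[0,-0.7,0,0,0,0,1],[0,0,0,0,0,0,1],[0,0,0,0,0,0,1]]'
python3 - <<'E'
from h import *
im,d=snap("wrist","w7"); al=pts("wrist",d>0,d); print(arm.read_state()["ee_pos"])
print("hdpe",cap(al,477,70,122,135)); print("amber",cap(al,491,-13,107,120))
a=im[40:260,200:400]; b=cv2.imread("pics/w2.png")[40:260,200:400]
cv2.imwrite("pics/w7.png",cv2.resize(np.hstack([b,a]),(800,440),interpolation=2))
im,d=snap("top","t7"); al=pts("top",d>0,d); print("top",cap(al,477,68,122,135),cap(al,489,-15,107,120),cap(al,371,-263,66,85,25))
E
```

```text
time: 34.3
ee_pos: [477.3, 72.5, 257.9]
ee_rot: [-0.0, 0.651, 0.759, -0.0]
ft_force: [0.3, -1.1, -0.3]
grip_width: 92.4
grip_force: 0.0
time: 35.22
ee_pos: [477.2, -15.2, 404.9]
ee_rot: [-0.0, 0.652, 0.758, 0.0]
ft_force: [-0.4, -0.1, -0.1]
grip_width: 94.0
grip_force: 0.0
[477.18502089 -14.47973374 404.76699054]
hdpe (1447, array([479.6,  69.1,  16.4, 127.2]), array([479.6,  69.3, 127.2]))
amber (866, array([493.5, -13.9,  15. , 113.1]), array([493.5, -13. , 113.1]))
top (171, array([478.2,  70. ,  16.6, 128.1]), array([477.5,  69.9, 128.1])) None (29, array([ 369.7, -261. ,    6. ,   76. ]), array([ 369.1, -259.5,   76. ]))
```

View pics/w7.png

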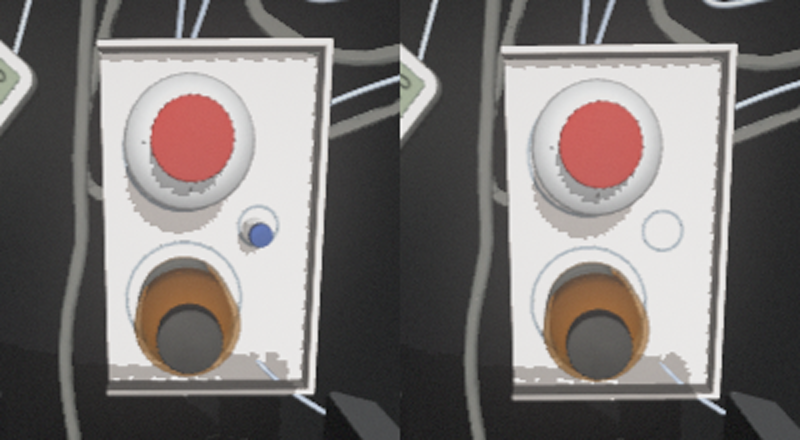

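Both bottles are upright on their rings, about 2 mm further back than at the start. I'll check them against the empty vial ring, which is at (331,155) in the full picture.

```bash
python3 - <<'E'
from h import *
im,d=snap("wrist"); m=np.zeros(d.shape,bool); m[153:158,329:334]=1
v=np.median(pts("wrist",m,d),0); print("vial ring",v.round(1))
for yaw in (9.0,9.7):
    t=np.radians(yaw); x=np.array([np.cos(t),np.sin(t)]); y=np.array([-x[1],x[0]])
    o=v[:2]-42*x
    for n,b in (("hdpe",(479.6,69.1)),("amber",(493.5,-13.9))): 
        e=np.array(b)-o; print(n,"in rack",(e@x).round(1),(e@y).round(1))
for c in ["top","scene"]:
    im,d=snap(c)
    for l in ["beaker","timer"]:
        for r in imaging.trace(c,l)[:1]: print(c,l,np.round(r["rect"]),np.median(pts(c,r["mask"],d),0).round())
E
```

```text
vial ring [526.5  34.8  15.4]
hdpe in rack 1.1 41.3
amber in rack 1.8 -42.9
hdpe in rack 1.6 41.8
amber in rack 1.3 -42.4
top beaker [320. 236. 344. 262.] [ 363. -112.    5.]
scene beaker [210. 218. 238. 237.] [351.  70.  16.]
scene timer [210. 216. 239. 236.] [351.  70.  16.]
```

Both bottles are within 2 mm of their ring centres. The bystanders were never approached, and the arm is clear.

```bash
python3 -c "
from workcell import workorder; print(workorder.close_job())"
```

```text
the job is handed in; nothing more can be done
None
```

The job is handed in: the vial stands upright about 2 mm from the centre of the balance pan, and both bottles are back upright within 2 mm of their original ring centres, with the beaker and timer not approached.

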